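# Put the ammonite away in the glass-topped display case

### The arm

A 7-joint arm with a two-finger parallel gripper is mounted at the origin on the work surface. World frame = base frame: x ahead of the robot, y to its left, z up, the work surface at z = 0. Lengths are in m, angles in rad, forces in N, time in s.
With the tool pointing down it reaches from about 0.425 to 1.025 m from the base axis. Payload 3.6 kg.
Tool frame: the origin (TCP) lies between the finger pads; the fingertips stand 11 mm ahead of it and the grasp point (between the pads) lies 8 mm behind it (manip.tip_extent is the distance from the TCP to the fingertips, in m); z points along the fingers, y is the line along which they close (so a half turn about z gives the same grasp; the last joint's range is limited). The gripper opens to 85 mm and grips with 20 to 120 N. Pads are 22 mm wide; open, the fingers measure 114 mm over their backs; the gripper's body (76 mm by 85 mm) begins 54 mm behind the grasp point. The pads swing forward as they close: fully open they stand 13 mm farther back than shut.
Start: joints at [-1.212, 0.591, 0.048, 1.609, -0.033, 0.943, -0.034], TCP at [0.317, 0.652, 0.242] pointing down, gripper open.
Joint ranges: [-2.69, 2.69], [-0.47, 2.24], [-1.27, 1.36], [0.19, 2.51], [-1.53, 4.68], [0.08, 2.07], [-3.09, 3.09]. Speed limits (rad/s): [2.57, 2.57, 3.14, 3.14, 3.14, 3.14, 3.14].

### API

Orientations are given as a rotation vector (axis times angle).
In Python, from station import telemetry, vision, manip gives the robot as it stands.
- The arm moves only by the tool send_rows, never from a script. Its argument "series" is a list of rows, each a list of 7 numbers: the opening, from 0 (shut) to 1 (fully open), then the shift along the tool's x, y, z in m, then the turn, a rotation vector about the tool's x, y, z in degrees. In form: [[fingers, tx, ty, tz, ax, ay, az], ...]. A call has 1 to 5 rows; each row is the pose to reach, as a shift and turn from the pose commanded when the call began, along the tool's axes at that moment; what a row does not reach only later rows make up. A row lasts 1/10 s, in which the tool goes at most 50 mm and 8.59 degrees, less where a joint would pass 70% of its speed; a pose out of reach is approached as far as the arm can. A call with a gripper value outside its range is refused whole. The fingers move at their own pace and stop on an object; the grip force is fixed at half the most. Time passes only in rows, so rows that repeat a pose let the fingers close. It gives the time, the measured TCP pose, the force, the opening and the grip force at its end, in the units of the state.
- telemetry.observe(): the state, without advancing time (a new reading comes with each control period).
- vision.capture(name): name is "scene" or "top"; returns a dict with "color" (400x640x3 uint8, blue, green, red), "z_map" (400x640 float32, m along the optical axis (not along the pixel's ray), 0 where there is no reading), "intrinsics" (3x3 intrinsics, pixels), "k1" (the pictures are not rectified: a ray, as slopes to the right and down, at radius r is drawn at 1 + k1 r^2 times it, then the intrinsics apply), "xyz" and "rotation" of the camera in the world. Camera axes: x right, y down, z forward; pixel columns grow to the right and rows downward; lengths in m; the calibration is good to about 2 mm. A picture is of the moment at which its call begins.
- manip.sign_off(): hands the job in; it is judged then, once.
The state is a dict: "time": time; "joint_pos": joint angles; "qd": joint speeds; "tau": joint torques, N m; "eef_pos": TCP position; "orientation": TCP orientation; "force": force on the tool from outside, world axes, zero at the start; "ft_torque": the same for the moment, N m; "finger_gap": finger opening in m; "gripper_force": force on a finger pad.
Only numpy, scipy, OpenCV 4.12 (cv2) and the standard library are available. Lean on these libraries where they do the work, as an engineer would, in place of code of your own. Each camera call takes 0.05 s, during which the arm holds its last target. There are 200 camera calls.

### The job

Put the upright ammonite on its little wooden plinth away in the glass-topped display case: raise the lid all the way until the folding stay at its side locks straight and holds it up by itself, then stand the ammonite, upright, in the empty front compartment (the one with only a blank card in it). Then break the stay's knee by pushing its stud towards the front of the case, and lower the lid gently until it is fully shut, without letting it drop. Leave the other specimens and the things on the table where they are.

Things in the scene. Friction and masses are not known exactly. Their poses are not given: they have to be found in the camera images.
- case: Wooden display case with hinged glass lid, fixed: 205 mm deep (x), 290 wide (y), walls 8 thick and 70 high, inner floor 10 mm above the table. Origin: centre of its underside; x from front (nearer the robot) to hinge side, y to its left. Front half: three open compartments in a row, 94 deep, 88 wide, strips 14 high between. Rear half: fixed step 18 mm high with three fixed stones, 30 mm
- lid_hinge (a point): Middle of the lid's hinge axis, on the top of the rear wall (70 mm above the table); axes as the case's; the hinge axis runs along y
- lid (a joint): Lid angle, rad: 0 shut, grows as the front edge swings up and back; 1.29 with the stay locked, 1.30 at most. Wooden frame 22 mm thick round a glass pane, 0.6 kg; lifting the front edge takes about 5 N. Stiff hinge: above about 0.95 rad the lid stays where it is left, below that it falls shut by its weight
- lid_lip (a point): Middle of the lower front edge of the lid: 217 mm from the hinge axis, 70 mm above the table when shut. The lid is 290 mm wide, and along this whole edge its front rail overhangs the case's front face by 12 mm, so that fingers can hook under it from the front. Turns with the lid; axes as the lid's
- lid_knob (a point): Centre of the head of the brass knob standing out forward from the middle of the lid's front edge: head 22 mm in diameter, 16 mm long, on a 12 mm stem 18 mm long. 243 mm from the hinge axis, 26 mm beyond the front edge, 11 mm above the lid's underside. Turns with the lid (its x from front edge to hinge, z out of the glass): with the lid up it points upward
- stay_knee (a joint): Knee angle (rad) of the folding stay, two brass links of 84 mm on the outside of the case's right (-y) end. 0 folded, lid shut, knee to the front; 2.70 links in line; 2.90 at its stop, just past straight with the knee towards the hinge: locked, it carries the lid. A weak spring snaps the knee over once the lid is pushed up all the way against the stay (press to 10-15 N at the front edge)
- knee_stud (a point): Middle of the round brass stud on the knee, by which the stay is broken: along y, 12 mm thick, head 16 mm; it stands out from 6 to 40 mm off the case's right side face. About 110 mm above the table when locked. Push it towards the case's front and upward, about 3 N: it goes through straight, and 38 mm of travel leaves the lid standing unlocked at about 1.2 rad
- ammonite_mid (a point): Centre (half-way up) of the ammonite to be put away: a brown coiled fossil disc 40 mm in diameter and 16 mm thick, standing on edge on a dark wooden plinth 46 (x) x 32 (y) x 14 mm; 52 mm high in all, about 0.09 kg. Axes: z up, y through the disc's thickness (the flat faces to grip look along y). The disc's centre is 6 mm above this point
- ammonite: The same ammonite with its plinth; origin at the centre of its underside
- slot_card: Blank white card, 30 x 50 mm and 1 mm thick, lying on the floor of the empty compartment: origin at the compartment's centre, on the inner floor; axes as the case's. The ammonite is to stand here, on the card
- quartz: Cluster of clear quartz points on grey rock, 44 x 44 mm and 46 mm high, in another of the three front compartments; origin at the centre of its underside
- trilobite: Flat grey slab with a dark trilobite, 50 x 46 mm and 21 mm high, in another of the three front compartments; origin at the centre of its underside
- geode: Round grey geode half, 72 mm across, 47 mm high, loose on the table; origin at the centre of its underside
- shell_tray: Small white card tray with shells, 85 x 65 x 22 mm, loose on the table; origin at the centre of its underside
- orthoceras: Polished dark stone plate with a pale pointed fossil, 110 x 50 x 18 mm, loose on the table; origin at the centre of its underside
- loupe: Steel folding loupe, 55 mm long and 14 mm high, loose on the table; origin at the centre of its underside
- hammer: Geologist's hammer lying on the table; origin at its underside
Not all that is in view belongs to the job. There is more than one size of the ammonite; the job needs the smallest.

How it is judged:
On the way, in this order (a step that is already met when the one before it is completed fails the run):
1. the lid is raised and its stay is locked straight, past its dead point (value of joint stay_knee above 2.82 rad and value of joint lid above 1.2 rad), for 0.3 s.
2. with the stay still locked, the ammonite stands upright in the empty compartment (all of step 1 and x of ammonite_mid in the frame of slot_card between -0.032 and 0.032 m and y of ammonite_mid in the frame of slot_card between -0.03 and 0.03 m and z of ammonite_mid in the frame of slot_card between 0.021 and 0.031 m and angle between ammonite_mid's own z axis and vertical below 0.12 rad and linear speed of ammonite below 0.02 m/s), for 0.2 s.
3. the knee of the stay is broken, the ammonite still in its place (value of joint stay_knee below 2.4 rad and x of ammonite_mid in the frame of slot_card between -0.032 and 0.032 m and y of ammonite_mid in the frame of slot_card between -0.03 and 0.03 m and z of ammonite_mid in the frame of slot_card between 0.021 and 0.031 m and angle between ammonite_mid's own z axis and vertical below 0.12 rad), for 0.1 s.
At the end, for the whole second after the job is handed in: Lid fully shut (within 0.03 rad), at rest, stay folded; ammonite upright (within 0.12 rad) on the floor of the once empty compartment, within about 30 mm of its centre both ways; quartz and trilobite within 20 mm, things on the table within 30 mm of where they were (value of joint lid below 0.03 rad and velocity of joint lid between -0.05 and 0.05 rad/s and value of joint stay_knee below 0.15 rad and x of ammonite_mid in the frame of slot_card between -0.032 and 0.032 m and y of ammonite_mid in the frame of slot_card between -0.03 and 0.03 m and z of ammonite_mid in the frame of slot_card between 0.021 and 0.031 m and angle between ammonite_mid's own z axis and vertical below 0.12 rad and linear speed of ammonite below 0.02 m/s and distance of each of quartz, trilobite from where it was at the start of the episode below 0.02 m and distance of each of geode, shell_tray, orthoceras, loupe, hammer from where it was at the start of the episode below 0.03 m); the robot touches nothing.
It fails at once if the lid drops or slams: below 0.5 rad it closes faster than 2.2 rad/s (value of joint lid below 0.5 rad and velocity of joint lid below -2.2 rad/s).
It fails at once if the ammonite is tipped over (more than 0.8 rad) (angle between ammonite_mid's own z axis and vertical above 0.8 rad).
It fails at once if another specimen in the case is moved by more than 20 mm (distance of any of quartz, trilobite from where it was at the start of the episode above 0.02 m).
It fails at once if a thing on the table is moved by more than 30 mm (distance of any of geode, shell_tray, orthoceras, loupe, hammer from where it was at the start of the episode above 0.03 m).
It also fails if it takes over 72 s, if anything falls off the work surface, if the arm or the gripper's body presses on something with over 40 N, if the wrist force passes 120 N, or if a joint passes its speed limit or range.

## Working session

There is one attempt and no reset: what is moved stays moved. The work goes in short steps, Python scripts to look and compute and a tool call to move; the robot and the scene stay as the last step left them, time stands still between calls to the robot, and variables do not carry over. Pictures are saved under pics/ and viewed, at most 10 in all, crops included, and the job is handed in when it is done.

Besides the shell and the picture viewer there is one more tool, called after "Emit:" by a JSON object that holds its "op" and its "data". send_rows: Moves the arm, as the interface text tells. Its arguments: {"type":"object","properties":{"series":{"type":"array"}},"required":["series"]}

```bash
ls; mkdir -p pics; cat > h.py <<'E'
from station import telemetry, vision, manip
import numpy as np, cv2
from scipy.spatial.transform import Rotation as R
def rotm(r):
    r=np.array(r,float)
    return r if r.shape==(3,3) else (R.from_rotvec(r).as_matrix() if r.size==3 else R.from_quat(r).as_matrix())
def rays(c,px):
    px=np.array(px,float).reshape(-1,2);K=np.array(c["intrinsics"]);k=c["k1"]
    d=np.c_[(px[:,0]-K[0,2])/K[0,0],(px[:,1]-K[1,2])/K[1,1]];u=d.copy()
    for _ in range(20): u=d/(1+k*(u**2).sum(1))[:,None]
    return np.c_[u,np.ones(len(u))]
def onplane(c,px,z):
    d=rays(c,px)@rotm(c["rotation"]).T;o=np.array(c["xyz"])
    return o+d*((z-o[2])/d[:,2])[:,None]
def cloud(c):
    h,w=c["z_map"].shape;v,u=np.mgrid[:h,:w]
    d=rays(c,np.c_[u.ravel(),v.ravel()])*c["z_map"].reshape(-1,1)
    return (d@rotm(c["rotation"]).T+np.array(c["xyz"])).reshape(h,w,3)
def st():
    s=telemetry.observe();print(round(s["time"],2),np.round(s["eef_pos"],4),np.round(rotm(s["orientation"]),3).tolist(),"F",np.round(s["force"],1),"gap",round(s["finger_gap"],4),round(s["gripper_force"],1));return s
E
python3 - <<'E'
from h import *
for n in("scene","top"):
    c=vision.capture(n);cv2.imwrite(f"pics/{n}0.png",c["color"]);print(n,np.round(c["xyz"],3),np.round(rotm(c["rotation"]),3).tolist(),c["k1"],np.array(c["intrinsics"]).tolist())
    np.savez(f"{n}0.npz",**c)
s=st();print(s["joint_pos"],s["orientation"],manip.tip_extent)
E
```

```text
pics
scene [ 1.007 -0.387  0.917] [[0.578, 0.672, -0.463], [0.816, -0.467, 0.341], [0.013, -0.575, -0.818]] 0.006621303060626495 [[365.8766571220673, 0.0, 321.606484448089], [0.0, 365.8766571220673, 198.74612810828302], [0.0, 0.0, 1.0]]
top [ 0.35  -0.017  1.155] [[0.028, -0.986, 0.164], [-0.999, -0.031, -0.019], [0.024, -0.163, -0.986]] -0.09264632757753578 [[377.81607500430243, 0.0, 317.5457598733808], [0.0, 377.81607500430243, 202.11001536415023], [0.0, 0.0, 1.0]]
0.1 [0.3169 0.6513 0.2412] [[-0.899, 0.437, -0.001], [0.437, 0.899, -0.002], [-0.0, -0.002, -1.0]] F [0.1 0.1 0. ] gap 0.0856 0.0
[-1.21148007  0.59207787  0.04830984  1.60969136 -0.03330325  0.94268919
 -0.03371471] [-0.70505221 -3.06109765  0.0031907 ] 0.011
```

View pics/top0.png

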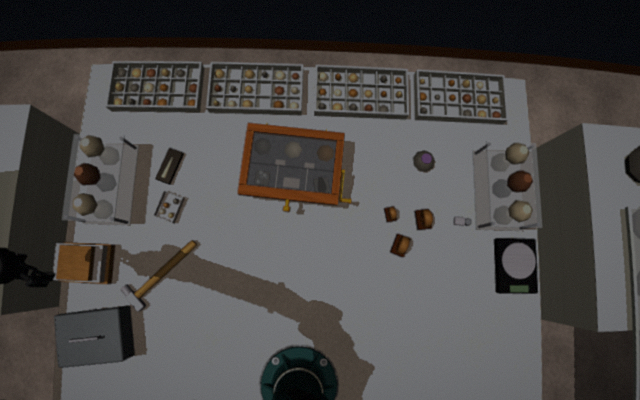

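View pics/scene0.png

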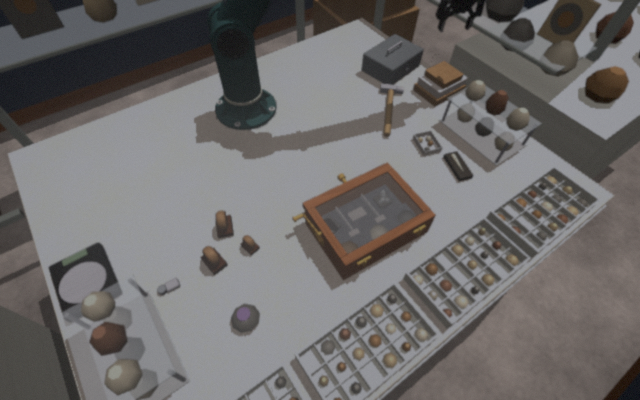

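Top view: the case is at (292,163) with its knob at (287,206) and the stay/stud at its right end around (345,190). Candidates for the ammonite are the three brown discs: top (391,213), (425,219) and (401,244), which are scene (250,243), (213,260) and (224,223). The smallest looks like top (391,213) / scene (250,243). I'll check that in a crop.

```bash
python3 - <<'E'
from h import *
t=dict(np.load("top0.npz"));s=dict(np.load("scene0.npz"))
def up(c,a,b,x,y,w,h): return cv2.resize(np.clip(c["color"][y:y+h,x:x+w]*1.8,0,255).astype(np.uint8),(a,b),interpolation=cv2.INTER_CUBIC)
cv2.imwrite("pics/crop0.png",np.vstack([up(t,800,300,230,115,240,90+0) if 0 else up(t,800,300,225,120,224,84+0) if 0 else up(t,800,300,225,118,240,90),up(s,800,300,200,160,240,90+30)]))
for c,n in((t,"top"),(s,"scene")):
    P=cloud(c);ok=c["z_map"]>0
    hsv=cv2.cvtColor(c["color"],cv2.COLOR_BGR2HSV)
    # objects on table above 5 mm near ammonites
    m=ok&(P[...,2]>.008)&(P[...,2]<.12)&(P[...,0]>.35)&(P[...,0]<.8)&(P[...,1]<-.15)&(P[...,1]>-.5)
    k,l,sts,cen=cv2.connectedComponentsWithStats(m.astype(np.uint8))
    for i in range(1,k):
        if sts[i,4]>20:
            q=P[l==i];print(n,cen[i].round(),sts[i,4],q.min(0).round(3),q.max(0).round(3),q[q[:,2]>q[:,2].max()-.012].mean(0).round(3))
    # case
    m=ok&(hsv[...,0]<15)&(hsv[...,1]>150)&(P[...,2]>.08)&(P[...,2]<.1)&(abs(P[...,1])<.2)
    m=cv2.morphologyEx(m.astype(np.uint8),cv2.MORPH_CLOSE,np.ones((3,3)))
    k,l,sts,_=cv2.connectedComponentsWithStats(m);i=1+sts[1:,4].argmax()
    q=P[(l==i)]
    r=cv2.minAreaRect((q[:,:2]*1000).astype(np.float32));print(n,r,cv2.boxPoints(r).round(1).tolist(),np.median(q[:,2]))
E
```

```text
top [423. 161.] 370 [ 0.648 -0.403  0.013] [ 0.718 -0.334  0.053] [ 0.681 -0.366  0.045]
top [390. 214.] 165 [ 0.485 -0.282  0.009] [ 0.535 -0.243  0.056] [ 0.509 -0.263  0.049]
top [423. 219.] 326 [ 0.465 -0.389  0.008] [ 0.529 -0.337  0.076] [ 0.497 -0.363  0.068]
top [459. 220.] 99 [ 0.485 -0.5    0.008] [ 0.51  -0.462  0.018] [ 0.496 -0.48   0.014]
top [400. 245.] 305 [ 0.382 -0.319  0.008] [ 0.452 -0.263  0.074] [ 0.416 -0.291  0.067]
top ((551.550048828125, 47.98472595214844), (288.1941833496094, 392.750732421875), 85.82632446289062) [[345.20001220703125, -81.4000015258789], [736.9000244140625, -110.0], [757.9000244140625, 177.39999389648438], [366.20001220703125, 206.0]] 0.09291367853630406
scene [223. 224.] 385 [ 0.391 -0.325  0.009] [ 0.449 -0.265  0.075] [ 0.418 -0.295  0.069]
scene [249. 244.] 218 [ 0.489 -0.284  0.008] [ 0.535 -0.245  0.056] [ 0.513 -0.265  0.05 ]
scene [213. 259.] 439 [ 0.462 -0.391  0.008] [ 0.53  -0.342  0.075] [ 0.499 -0.366  0.069]
scene [172. 284.] 137 [ 0.481 -0.5    0.008] [ 0.509 -0.466  0.02 ] [ 0.496 -0.483  0.015]
scene [245. 317.] 636 [ 0.65  -0.405  0.016] [ 0.716 -0.336  0.051] [ 0.683 -0.37   0.045]Traceback (most recent call last):
  File "<stdin>", line 17, in <module>
ValueError: attempt to get argmax of an empty sequence
```

View pics/crop0.png

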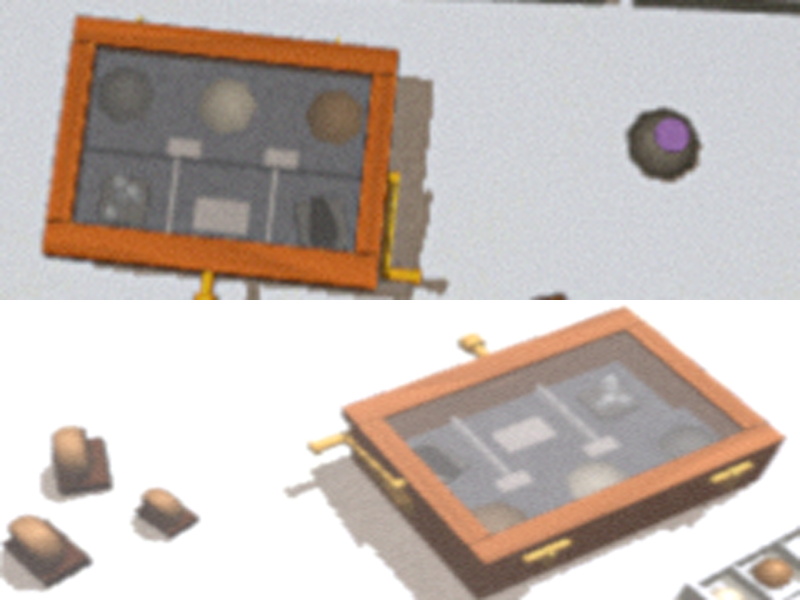

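The crop confirms it: of the three discs, the one at crop (165,505) is about 52 mm high in depth and the other two about 72 mm, so it is the job's ammonite. It sits at about (0.511,-0.264). The empty compartment is the middle one, with the blank card at crop (222,215). Next I'll measure the case pose and the ammonite's yaw.

```bash
python3 - <<'E'
from h import *
t=dict(np.load("top0.npz"));s=dict(np.load("scene0.npz"))
for c,n,box in((t,"top",(230,115,352,215)),(s,"scene",(295,160,440,275))):
    hsv=cv2.cvtColor(c["color"],cv2.COLOR_BGR2HSV);x0,y0,x1,y1=box
    m=np.zeros(hsv.shape[:2],np.uint8);m[y0:y1,x0:x1]=((hsv[...,0]<14)&(hsv[...,1]>140)&(hsv[...,2]>(70)))[y0:y1,x0:x1]
    cs,_=cv2.findContours(m,cv2.RETR_EXTERNAL,cv2.CHAIN_APPROX_NONE);k=max(cs,key=cv2.contourArea)
    ppx=k.reshape(-1,2).astype(float);W=onplane(c,ppx,.092)[:,:2]*1000
    r=cv2.minAreaRect(W.astype(np.float32));print(n,[np.round(a,1) for a in r],cv2.boxPoints(r).round(1).tolist())
    P=cloud(c);print("lid z",np.median(P[m>0][:,2]))
    # card: whitish small rect inside
    # ammonite
    a=(np.abs(P[...,:2]-[.511,-.264]).max(2)<.045)&(c["z_map"]>0)
    for lo,hi in((.008,.02),(.02,.06),(.035,.06),(.008,.06)):
        q=P[a&(P[...,2]>lo)&(P[...,2]<hi)][:,:2]
        if len(q)<8: continue
        C=np.cov(q.T);w,v=np.linalg.eigh(C);rr=cv2.minAreaRect((q*1000).astype(np.float32))
        print(n,lo,hi,len(q),q.mean(0).round(4),"pca",np.degrees(np.arctan2(v[1,1],v[0,1])).round(1),np.sqrt(w).round(4),[np.round(x,1) for x in rr])
    # brass parts
    b=(hsv[...,0]>18)&(hsv[...,0]<32)&(hsv[...,1]>150)&(hsv[...,2]>60);b&=(np.abs(P[...,:2]-[.56,.05]).max(2)<.3)
    kk,l,ss,cen=cv2.connectedComponentsWithStats(b.astype(np.uint8))
    for i in range(1,kk):
        if ss[i,4]>5: q=P[l==i];print(" brass",cen[i].round(1),ss[i,4],np.median(q,0).round(3),q.min(0).round(3),q.max(0).round(3))
print(onplane(t,[[225+222/3.333,118+215/3.333]],.011),onplane(s,[[200+525/3.333,160+(435-300)*.4]],.011))
E
```

```text
top [array([640.2,  41.3]), array([288.3, 214.8]), np.float64(85.6)] [[522.0999755859375, -94.19999694824219], [736.2999877929688, -110.5999984741211], [758.2000122070312, 176.89999389648438], [544.0999755859375, 193.3000030517578]]
lid z 0.09296639055448863
top 0.008 0.02 70 [ 0.5051 -0.2569] pca -156.7 [0.0084 0.0155] [array([ 509.7, -263. ]), array([46. , 32.4]), np.float64(10.8)]
top 0.02 0.06 95 [ 0.5088 -0.2614] pca -165.7 [0.0056 0.0104] [array([ 509.5, -263.3]), array([37.2, 19.5]), np.float64(13.1)]
top 0.035 0.06 85 [ 0.509  -0.2621] pca -165.4 [0.0055 0.0106] [array([ 509.5, -263.4]), array([37.3, 19.3]), np.float64(14.0)]
top 0.008 0.06 165 [ 0.5072 -0.2595] pca -161.5 [0.0075 0.0128] [array([ 509.7, -263. ]), array([46. , 32.4]), np.float64(10.8)]
 brass [343.1 188.9] 94 [ 0.566 -0.109  0.07 ] [ 0.533 -0.132 -0.003] [ 0.625 -0.103  0.09 ]
 brass [286.1 205.5] 39 [0.513 0.052 0.09 ] [0.501 0.046 0.084] [0.533 0.061 0.096]
 brass [187.5 248.6] 10 [0.385 0.346 0.026] [0.378 0.341 0.022] [0.39  0.349 0.03 ]Traceback (most recent call last):
  File "<stdin>", line 6, in <module>
ValueError: max() iterable argument is empty
```

Case yaw is about -4.4°, and its lid measures 288x215 against 290x217 expected. The knob is at (0.506,0.052,0.081), the slot centre at about (0.599,0.044), and the ammonite at (0.510,-0.264) with yaw of about 12°. I'll lift the lid by gripping the knob, and start by moving over it.

Emit:
{"op": "send_rows", "data": {"series": [[1,-0.432,-0.456,0.041,0,0,-21.5],[1,-0.432,-0.456,0.041,0,0,-21.5],[1,-0.432,-0.456,0.041,0,0,-21.5],[1,-0.432,-0.456,0.041,0,0,-21.5],[1,-0.432,-0.456,0.041,0,0,-21.5]]}}

```text
time: 0.6
eef_pos: [0.3925, 0.4118, 0.2256]
orientation: [-0.122, -3.139, 0.001]
force: [0.5, 0.2, -0.6]
finger_gap: 0.0853
gripper_force: 0.0
```

```bash
cat >> h.py <<'E'
yaw=np.radians(-4.4);CR=R.from_euler('z',yaw).as_matrix();CO=np.array([.6462,.0408,0])
def W(p): return CO+CR@np.array(p,float)      # case -> world
def toolR(yawdeg): # tool down, tool y at world angle yawdeg
    a=np.radians(yawdeg);y=np.array([np.cos(a),np.sin(a),0]);z=np.array([0,0,-1.]);return np.c_[np.cross(y,z),y,z]
def go(p,M=None):
    s=telemetry.observe();Q=rotm(s["orientation"]);d=Q.T@(np.array(p)-s["eef_pos"])
    r=np.zeros(3) if M is None else np.degrees(R.from_matrix(Q.T@M).as_rotvec())
    print("shift",d.round(4),"turn",r.round(1));return d,r
E
python3 - <<'E'
from h import *
st();print(W([-102.5e-3-.038,0,.2]));go([.506,.0516,.17],toolR(85.6))
E
```

```text
0.6 [0.3925 0.4118 0.2256] [[-0.997, 0.077, -0.0], [0.077, 0.997, -0.0], [0.0, -0.001, -1.0]] F [ 0.5  0.2 -0.6] gap 0.0853 0.0
[0.50611409 0.05157902 0.2       ]
shift [-0.141  -0.3503  0.0558] turn [-0. -0. -0.]
```

Emit:
{"op": "send_rows", "data": {"series": [[1,-0.02,-0.05,0.01,0,0,0],[1,-0.04,-0.095,0.02,0,0,0],[1,-0.06,-0.14,0.025,0,0,0],[1,-0.076,-0.185,0.03,0,0,0],[1,-0.09,-0.23,0.036,0,0,0]]}}

```text
time: 1.1
eef_pos: [0.4647, 0.1759, 0.1898]
orientation: [0.122, 3.139, 0.0]
force: [1.0, -0.4, 0.8]
finger_gap: 0.0854
gripper_force: 0.0
```

Emit:
{"op": "send_rows", "data": {"series": [[1,-0.018,-0.045,0.01,0,0,0],[1,-0.036,-0.085,0.02,0,0,0],[1,-0.051,-0.12,0.03,0,0,0],[1,-0.051,-0.12,0.07,0,0,0],[1,-0.051,-0.12,0.1,0,0,0]]}}

```text
time: 1.6
eef_pos: [0.5063, 0.0519, 0.0889]
orientation: [0.128, 3.138, -0.001]
force: [0.4, 1.2, -0.2]
finger_gap: 0.0854
gripper_force: 0.0
```

```bash
python3 - <<'E'
from h import *
st();go([.506,.0516,.073],toolR(85.6))
E
```

```text
1.6 [0.5063 0.0519 0.0889] [[-0.997, 0.082, 0.001], [0.082, 0.997, -0.001], [-0.001, -0.001, -1.0]] F [ 0.4  1.2 -0.2] gap 0.0854 0.0
shift [ 0.0002 -0.0003  0.0159] turn [-0.   0.1 -0.3]
```

Emit:
{"op": "send_rows", "data": {"series": [[1,0,0,0.016,0,0,0],[0.25,0,0,0.016,0,0,0],[0.15,0,0,0.016,0,0,0],[0.15,0,0,0.016,0,0,0],[0.15,0,0,0.016,0,0,0]]}}

```text
time: 2.1
eef_pos: [0.5064, 0.0542, 0.0752]
orientation: [0.121, 3.137, 0.0]
force: [-0.2, -14.6, 8.6]
finger_gap: 0.0283
gripper_force: 11.7
```

Emit:
{"op": "send_rows", "data": {"series": [[0.1,0,0,0,0,0,0],[0.1,0,0,0,0,0,0],[0.1,0,0,0,0,0,0]]}}

```text
time: 2.4
eef_pos: [0.5062, 0.0506, 0.0757]
orientation: [0.126, 3.138, -0.006]
force: [-0.4, -6.4, 6.7]
finger_gap: 0.0201
gripper_force: 58.3
```

```bash
cat >> h.py <<'E'
def arc(a0,a1,n=5,r=.24325):
    f=lambda a:np.array([-r*np.cos(a+.0452),r*np.sin(a+.0452)])
    for a in np.linspace(a0,a1,n+1)[1:]:
        d=f(a)-f(a0);print(round(a,3),"tx %.3f tz %.3f"%(-d[0],-d[1]))
E
python3 - <<'E'
from h import *
for a,b in((0,.4),(.4,.8),(.8,1.2),(1.2,1.32)): arc(a,b);print()
E
```

```text
0.08 tx -0.002 tz -0.019
0.16 tx -0.005 tz -0.039
0.24 tx -0.010 tz -0.057
0.32 tx -0.016 tz -0.076
0.4 tx -0.023 tz -0.094

0.48 tx -0.009 tz -0.017
0.56 tx -0.019 tz -0.034
0.64 tx -0.031 tz -0.049
0.72 tx -0.044 tz -0.064
0.8 tx -0.058 tz -0.077

0.88 tx -0.015 tz -0.012
0.96 tx -0.031 tz -0.023
1.04 tx -0.048 tz -0.033
1.12 tx -0.065 tz -0.042
1.2 tx -0.084 tz -0.048

1.224 tx -0.006 tz -0.002
1.248 tx -0.011 tz -0.003
1.272 tx -0.017 tz -0.005
1.296 tx -0.022 tz -0.006
1.32 tx -0.028 tz -0.008
```

Emit:
{"op": "send_rows", "data": {"series": [[0.1,-0.002,0,-0.019,0,0,0],[0.1,-0.005,0,-0.039,0,0,0],[0.1,-0.01,0,-0.057,0,0,0],[0.1,-0.016,0,-0.076,0,0,0],[0.1,-0.023,0,-0.094,0,0,0]]}}

```text
time: 2.9
eef_pos: [0.5294, 0.0488, 0.169]
orientation: [0.125, 3.137, -0.005]
force: [5.7, -6.3, -8.5]
finger_gap: 0.0199
gripper_force: 58.9
```

```bash
python3 - <<'E'
from h import *
st()
E
```

```text
2.9 [0.5294 0.0488 0.169 ] [[-0.997, 0.08, 0.002], [0.08, 0.997, -0.004], [-0.002, -0.003, -1.0]] F [ 5.7 -6.3 -8.5] gap 0.0199 58.9
```

Emit:
{"op": "send_rows", "data": {"series": [[0.1,-0.009,0,-0.017,0,0,0],[0.1,-0.019,0,-0.034,0,0,0],[0.1,-0.031,0,-0.049,0,0,0],[0.1,-0.044,0,-0.064,0,0,0],[0.1,-0.058,0,-0.077,0,0,0]]}}

```text
time: 3.4
eef_pos: [0.5851, 0.0445, 0.2449]
orientation: [-0.125, -3.136, 0.006]
force: [2.7, -4.4, -10.0]
finger_gap: 0.0199
gripper_force: 59.0
```

Emit:
{"op": "send_rows", "data": {"series": [[0.1,-0.015,0,-0.012,0,0,0],[0.1,-0.031,0,-0.023,0,0,0],[0.1,-0.048,0,-0.033,0,0,0],[0.1,-0.065,0,-0.042,0,0,0],[0.1,-0.084,0,-0.048,0,0,0]]}}

```text
time: 3.9
eef_pos: [0.6675, 0.0381, 0.2926]
orientation: [-0.124, -3.132, 0.007]
force: [-5.7, -3.0, 3.5]
finger_gap: 0.0193
gripper_force: 58.9
```

```bash
python3 - <<'E'
from h import *
s=st();d=CR.T@(s["eef_pos"]-W([.1025,0,.062]));print(d,np.arctan2(d[2],-d[0])-.0452,np.hypot(d[0],d[2]))
c=vision.capture("scene");cv2.imwrite("pics/s1.png",np.clip(c["color"]*1.7,0,255).astype(np.uint8)[60:340,160:560])
E
```

```text
3.9 [0.6675 0.0381 0.2926] [[-0.997, 0.079, -0.007], [0.079, 0.997, -0.004], [0.007, -0.005, -1.0]] F [-5.7 -3.   3.5] gap 0.0193 58.9
[-0.08110742 -0.00102885  0.23060281] 1.1873908239287778 0.244450546713525
```

View pics/s1.png

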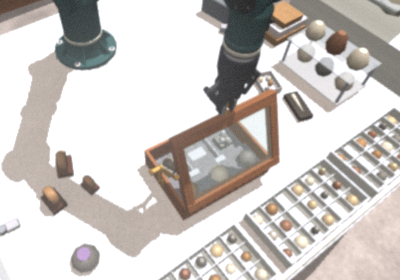

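The picture shows the lid raised to about 1.19 rad, the gripper on the knob, and the stay at the right end near (165,172). Now the last push.

Emit:
{"op": "send_rows", "data": {"series": [[0.1,-0.006,0,-0.002,0,0,0],[0.1,-0.011,0,-0.003,0,0,0],[0.1,-0.017,0,-0.005,0,0,0],[0.1,-0.022,0,-0.006,0,0,0],[0.1,-0.026,0,-0.007,0,0,0]]}}

```text
time: 4.45
eef_pos: [0.6939, 0.0364, 0.2996]
orientation: [-0.121, -3.135, 0.007]
force: [-2.8, -5.8, -0.5]
finger_gap: 0.0185
gripper_force: 59.2
```

```bash
cat >> h.py <<'E'
def lidang():
    s=st();d=CR.T@(s["eef_pos"]-W([.1025,0,.062]));print("lid",np.arctan2(d[2],-d[0])-.0452,np.hypot(d[0],d[2]))
E
python3 - <<'E'
from h import *
lidang()
E
```

```text
4.45 [0.6939 0.0364 0.2996] [[-0.997, 0.077, -0.004], [0.077, 0.997, -0.004], [0.004, -0.005, -1.0]] F [-2.8 -5.8 -0.5] gap 0.0185 59.2
lid 1.2998646174992055 0.24379547451005742
```

Emit:
{"op": "send_rows", "data": {"series": [[0.1,-0.002,0,0,0,0,0],[0.1,-0.004,0,0,0,0,0],[0.1,-0.004,0,0,0,0,0]]}}

```text
time: 4.75
eef_pos: [0.7006, 0.0403, 0.3008]
orientation: [0.121, 3.137, 0.003]
force: [-0.2, 0.2, -0.7]
finger_gap: 0.0086
gripper_force: 0.5
```

```bash
python3 - <<'E'
from h import *
lidang()
c=vision.capture("scene");np.savez("s2.npz",**c)
cv2.imwrite("pics/s2.png",cv2.resize(np.clip(c["color"]*1.7,0,255).astype(np.uint8)[180:280,280:440],(800,500),interpolation=cv2.INTER_CUBIC))
E
```

```text
4.75 [0.7006 0.0403 0.3008] [[-0.997, 0.077, 0.002], [0.077, 0.997, 0.002], [-0.002, 0.002, -1.0]] F [-0.2  0.2 -0.7] gap 0.0086 0.5
lid 1.326244027090419 0.24362102458341992
```

View pics/s2.png

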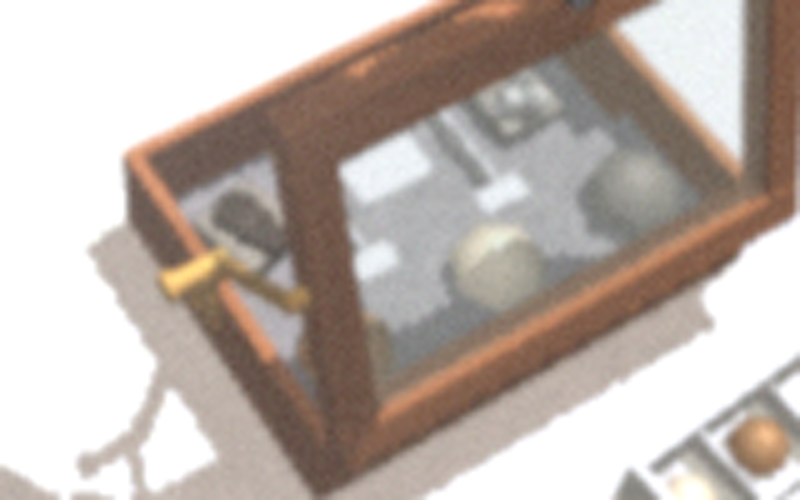

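The lid is up and the stud sits at about crop (190,275). The fingers slipped off the knob at the end, so I'll measure the lid angle and the stud height.

```bash
cat >> h.py <<'E'
def meas(c):
    P=cloud(c);hsv=cv2.cvtColor(c["color"],cv2.COLOR_BGR2HSV)
    Q=(P-CO)@CR; ok=c["z_map"]>0
    b=ok&(hsv[...,0]>16)&(hsv[...,0]<32)&(hsv[...,1]>140)&(hsv[...,2]>60)&(Q[...,1]<-.138)&(Q[...,1]>-.22)&(abs(Q[...,0])<.14)
    q=Q[b]; m=q[:,1]<-.165
    print("brass",len(q),"stud case",m.sum(),np.median(q[m],0).round(4) if m.any() else None,"link span",q.min(0).round(3),q.max(0).round(3))
    w=ok&(Q[...,2]>.12)&(Q[...,2]<.30)&(Q[...,0]>-.03)&(Q[...,0]<.15)&(hsv[...,0]<14)&(hsv[...,1]>100)&(abs(Q[...,1])<.15)
    L=Q[w];out=[]
    for lo in np.arange(.12,.3,.02):
        k=L[(L[:,2]>lo)&(L[:,2]<lo+.02)]
        if len(k)>8: out.append((lo+.01,np.percentile(k[:,0],85)))
    print("lid outer profile z,x",np.round(out,3).tolist())
    out=np.array(out)
    if len(out)>2: print("angle",np.arctan(-1/np.polyfit(out[:,0],out[:,1],1)[0]))
    return Q,hsv
E
python3 - <<'E'
from h import *
c=dict(np.load("s2.npz"));Q,h=meas(c)
t=vision.capture("top");np.savez("t2.npz",**t);Q,h=meas(t)
cv2.imwrite("pics/t2.png",cv2.resize(np.clip(t["color"]*1.7,0,255).astype(np.uint8)[110:220,220:380],(800,550),interpolation=cv2.INTER_CUBIC))
E
```

```text
Traceback (most recent call last):
  File "h.py", line 40, in meas
    print("brass",len(q),"stud case",m.sum(),np.median(q[m],0).round(4) if m.any() else None,"link span",q.min(0).round(3),q.max(0).round(3))
                                                                                                         ~~~~~^^^
ValueError: zero-size array to reduction operation minimum which has no identity
```

```bash
python3 - <<'E'
from h import *
c=dict(np.load("s2.npz"));h=cv2.cvtColor(c["color"],cv2.COLOR_BGR2HSV);P=cloud(c);Q=(P-CO)@CR
for u,v in((315,236),(318,235),(322,232),(326,233),(332,236),(338,239),(342,230),(340,215)): print((u,v),h[v,u],Q[v,u].round(3))
b=(h[...,0]>14)&(h[...,0]<34)&(h[...,1]>90)&(Q[...,1]<-.138)&(Q[...,1]>-.22)&(abs(Q[...,0])<.14);q=Q[b];print(len(q))
if len(q): print(q[q[:,1].argsort()].round(3).tolist()[::3])
E
sed -i 's/(hsv\[...,0\]>16)&(hsv\[...,0\]<32)&(hsv\[...,1\]>140)&(hsv\[...,2\]>60)/(hsv[...,0]>14)\&(hsv[...,0]<34)\&(hsv[...,1]>90)/; s/,"link span".*$/)/' h.py
python3 - <<'E'
from h import *
c=dict(np.load("s2.npz"));Q,h=meas(c)
t=vision.capture("top");np.savez("t2.npz",**t);Q,h=meas(t)
cv2.imwrite("pics/t2.png",cv2.resize(np.clip(t["color"]*1.7,0,255).astype(np.uint8)[110:220,220:380],(800,550),interpolation=cv2.INTER_CUBIC))
E
```

```text
(315, 236) [ 20 123 151] [ 0.014 -0.179  0.134]
(318, 235) [ 18 122 144] [ 0.015 -0.171  0.133]
(322, 232) [ 20 119 137] [ 0.012 -0.158  0.132]
(326, 233) [ 16 100  94] [ 0.027 -0.156  0.148]
(332, 236) [16 77 79] [ 0.054 -0.157  0.176]
(338, 239) [ 17 113  95] [ 0.073 -0.153  0.188]
(342, 230) [13 91 67] [ 0.072 -0.144  0.219]
(340, 215) [10 83 71] [ 0.057 -0.143  0.259]
115
[[0.01, -0.185, 0.134], [0.013, -0.185, 0.133], [0.015, -0.183, 0.13], [0.009, -0.182, 0.133], [0.007, -0.181, 0.136], [0.014, -0.179, 0.134], [0.006, -0.177, 0.13], [0.012, -0.176, 0.134], [0.015, -0.174, 0.126], [0.007, -0.172, 0.132], [0.01, -0.171, 0.13], [0.016, -0.169, 0.128], [0.015, -0.168, 0.131], [0.01, -0.166, 0.132], [0.008, -0.165, 0.133], [0.006, -0.163, 0.134], [0.013, -0.162, 0.132], [0.015, -0.16, 0.129], [0.012, -0.158, 0.132], [0.033, -0.157, 0.158], [0.015, -0.157, 0.126], [0.014, -0.157, 0.139], [0.018, -0.156, 0.14], [0.032, -0.156, 0.15], [0.018, -0.156, 0.135], [0.065, -0.156, 0.182], [0.026, -0.156, 0.151], [0.034, -0.155, 0.158], [0.073, -0.153, 0.188], [-0.006, -0.153, 0.08], [0.076, -0.152, 0.187], [0.003, -0.152, 0.082], [0.01, -0.151, 0.134], [0.073, -0.151, 0.19], [-0.001, -0.149, 0.063], [-0.005, -0.147, 0.061], [-0.0, -0.147, 0.061], [-0.038, -0.146, 0.047], [0.078, -0.146, 0.184]]
brass 115 stud case 42 [ 0.0127 -0.1757  0.1328]
lid outer profile z,x [[0.13, 0.106], [0.15, 0.099], [0.17, 0.091], [0.19, 0.085], [0.21, 0.077], [0.23, 0.07], [0.25, 0.062], [0.27, 0.055], [0.29, 0.049]]
angle 1.222698095350249
brass 151 stud case 37 [ 0.0131 -0.1735  0.1302]
lid outer profile z,x [[0.27, 0.043], [0.29, 0.047]]
```

View pics/t2.png

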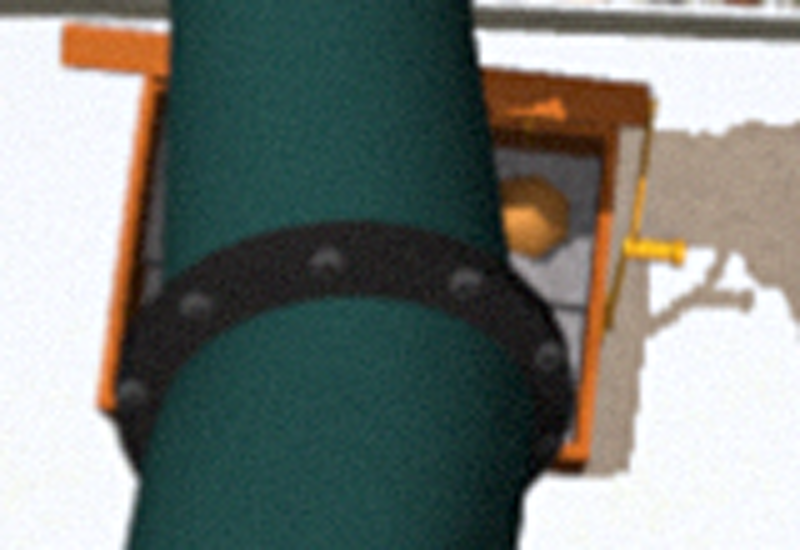

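The lid stands at about 1.22 rad, with the stud at case (0.013,-0.175,~0.125), so the stay isn't locked yet. I'll push the rail from the front with closed fingers.

Emit:
{"op": "send_rows", "data": {"series": [[0,0,0,-0.045,0,0,0],[0,0.037,0,-0.045,0,0,0],[0,0.075,0,-0.045,0,0,0],[0,0.075,0,-0.005,0,0,0],[0,0.075,0,0.028,0,0,0]]}}

```text
time: 5.35
eef_pos: [0.6245, 0.0466, 0.2729]
orientation: [0.119, 3.137, 0.003]
force: [-0.1, 0.3, -0.3]
finger_gap: -0.0
gripper_force: 0.0
```

Emit:
{"op": "send_rows", "data": {"series": [[0,-0.02,0,0,0,0,0],[0,-0.035,0,0,0,0,0],[0,-0.045,0,0,0,0,0],[0,-0.052,0,0,0,0,0],[0,-0.056,0,0,0,0,0]]}}

```text
time: 5.85
eef_pos: [0.6728, 0.0416, 0.2708]
orientation: [-0.12, -3.118, 0.001]
force: [-21.5, 0.0, 10.6]
finger_gap: 0.0002
gripper_force: 0.0
```

```bash
python3 - <<'E'
from h import *
s=st();print((s["eef_pos"]-CO)@CR)
meas(vision.capture("scene"))
E
```

```text
5.85 [0.6728 0.0416 0.2708] [[-0.997, 0.077, -0.021], [0.077, 0.997, 0.0], [0.021, -0.001, -1.0]] F [-21.5   0.   10.6] gap 0.0002 0.0
[0.02644403 0.00287108 0.27078041]
brass 122 stud case 35 [ 0.0375 -0.1746  0.121 ]
lid outer profile z,x [[0.13, 0.11], [0.15, 0.105], [0.17, 0.1], [0.19, 0.095], [0.21, 0.089], [0.23, 0.083], [0.25, 0.078], [0.27, 0.072], [0.29, 0.067]]
angle 1.3057538023151662
```

Emit:
{"op": "send_rows", "data": {"series": [[0,0.02,0,0,0,0,0],[0,0.05,0,0,0,0,0],[0,0.05,0,0,0,0,0],[0,0.05,0,0,0,0,0]]}}

```text
time: 6.3
eef_pos: [0.6314, 0.0451, 0.2729]
orientation: [0.12, 3.138, 0.001]
force: [-0.8, 0.3, -0.4]
finger_gap: 0.0004
gripper_force: 0.0
```

```bash
python3 - <<'E'
from h import *
s=st();print((s["eef_pos"]-CO)@CR)
c=vision.capture("scene");Q,h=meas(c);meas(vision.capture("top"))
b=(h[...,0]>12)&(h[...,0]<34)&(h[...,1]>90)&(Q[...,1]<-.145)&(Q[...,1]>-.165)&(abs(Q[...,0])<.14);q=Q[b];print(q[q[:,2].argsort()].round(3).tolist()[::2])
cv2.imwrite("pics/s3.png",cv2.resize(np.clip(c["color"]*1.7,0,255).astype(np.uint8)[190:270,290:390],(750,600),interpolation=cv2.INTER_CUBIC))
E
```

```text
6.3 [0.6314 0.0451 0.2729] [[-0.997, 0.077, 0.002], [0.077, 0.997, 0.001], [-0.002, 0.001, -1.0]] F [-0.8  0.3 -0.4] gap 0.0004 0.0
[-0.01506096  0.00313769  0.27286294]
brass 126 stud case 36 [ 0.0433 -0.1743  0.1163]
lid outer profile z,x [[0.13, 0.109], [0.15, 0.104], [0.17, 0.098], [0.19, 0.093], [0.21, 0.087], [0.23, 0.081], [0.25, 0.075], [0.27, 0.069], [0.29, 0.063]]
angle 1.2896807523936344
brass 132 stud case 31 [ 0.0426 -0.1753  0.1151]
lid outer profile z,x [[0.21, 0.067], [0.25, 0.053], [0.27, 0.05], [0.29, 0.061]]
angle 1.4607142578495755
[[0.015, -0.146, 0.036], [-0.014, -0.154, 0.053], [0.023, -0.145, 0.053], [-0.005, -0.153, 0.054], [-0.021, -0.15, 0.06], [-0.018, -0.146, 0.061], [-0.011, -0.147, 0.062], [-0.009, -0.151, 0.062], [-0.011, -0.149, 0.063], [-0.007, -0.149, 0.063], [0.009, -0.153, 0.066], [-0.004, -0.153, 0.067], [-0.001, -0.153, 0.071], [0.011, -0.153, 0.074], [0.009, -0.152, 0.076], [0.02, -0.153, 0.083], [0.02, -0.153, 0.088], [0.017, -0.152, 0.094], [0.105, -0.146, 0.101], [0.034, -0.154, 0.111], [0.047, -0.161, 0.114], [0.046, -0.164, 0.115], [0.048, -0.156, 0.116], [0.044, -0.163, 0.116], [0.037, -0.159, 0.116], [0.041, -0.164, 0.117], [0.041, -0.158, 0.117], [0.043, -0.162, 0.118], [0.051, -0.156, 0.121], [0.046, -0.156, 0.122], [0.051, -0.156, 0.127], [0.056, -0.156, 0.129], [0.052, -0.157, 0.134], [0.059, -0.157, 0.15], [0.082, -0.146, 0.151], [0.081, -0.146, 0.155], [0.067, -0.157, 0.163], [0.067, -0.157, 0.168], [0.071, -0.157, 0.17], [0.07, -0.156, 0.172], [0.079, -0.156, 0.176], [0.079, -0.157, 0.182], [0.079, -0.157, 0.186], [0.083, -0.147, 0.189], [0.081, -0.151, 0.189], [0.086, -0.157, 0.189], [0.086, -0.154, 0.19], [0.083, -0.149, 0.19], [0.082, -0.156, 0.19], [0.082, -0.146, 0.191], [0.083, -0.155, 0.191], [0.081, -0.148, 0.191], [0.081, -0.156, 0.194], [0.066, -0.145, 0.253]]
```

View pics/s3.png

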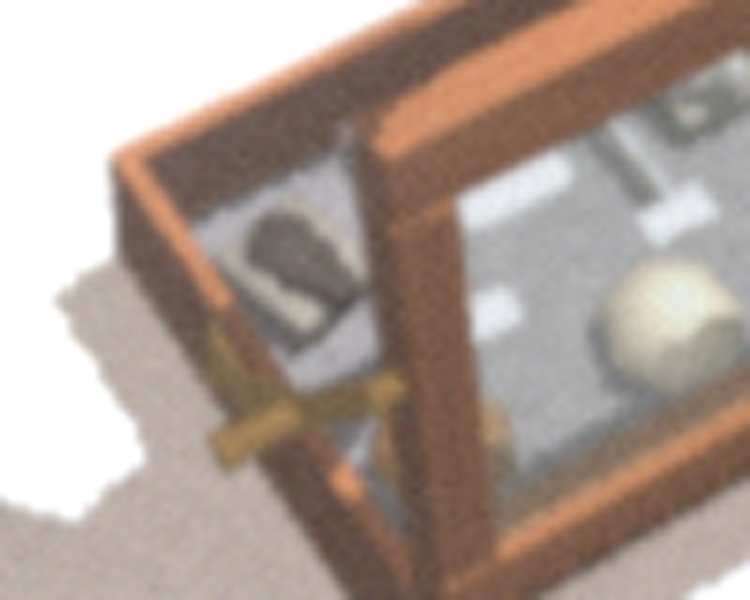

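The crop shows the stud at (250,430) behind the line of the links, at case (0.043, z≈0.108). The lid is at 1.29 rad with no robot contact, so the stay is locked. Now I'll fetch the ammonite.

Emit:
{"op": "send_rows", "data": {"series": [[1,0.0122,-0.0397,0.005,0,0,-3],[1,0.0243,-0.0794,0.03,0,0,-7],[1,0.0364,-0.119,0.045,0,0,-10],[1,0.0486,-0.1588,0.06,0,0,-14],[1,0.06,-0.198,0.08,0,0,-16.4]]}}

```text
time: 6.9
eef_pos: [0.5575, -0.1503, 0.1922]
orientation: [-0.33, 3.121, -0.002]
force: [1.1, 0.4, 0.3]
finger_gap: 0.0721
gripper_force: 0.0
```

```bash
python3 - <<'E'
from h import *
st();go([.510,-.264,.13],toolR(102))
E
```

```text
6.9 [ 0.5575 -0.1503  0.1922] [[-0.978, -0.209, 0.003], [-0.209, 0.978, -0.001], [-0.003, -0.001, -1.0]] F [1.1 0.4 0.3] gap 0.0721 0.0
shift [ 0.0704 -0.1011  0.0621] turn [-0.1  0.2  0.1]
```

Emit:
{"op": "send_rows", "data": {"series": [[1,0.024,-0.034,0.02,0,0,0],[1,0.048,-0.068,0.04,0,0,0],[1,0.07,-0.101,0.06,0,0,0],[1,0.07,-0.101,0.08,0,0,0],[1,0.07,-0.101,0.08,0,0,0]]}}

```text
time: 7.4
eef_pos: [0.5073, -0.2633, 0.1097]
orientation: [0.321, -3.122, -0.002]
force: [0.7, 1.0, 0.3]
finger_gap: 0.085
gripper_force: 0.0
```

```bash
python3 - <<'E'
from h import *
st();go([.510,-.264,.029],toolR(102))
c=vision.capture("scene");P=cloud(c)
a=(np.abs(P[...,:2]-[.511,-.264]).max(2)<.045)&(P[...,2]>.035)&(P[...,2]<.058);q=P[a];print(len(q),q.mean(0),q.min(0),q.max(0))
cv2.imwrite("pics/s4.png",cv2.resize(np.clip(c["color"]*1.7,0,255).astype(np.uint8)[180:280,190:310],(720,600),interpolation=cv2.INTER_CUBIC))
E
```

```text
7.4 [ 0.5073 -0.2633  0.1097] [[-0.979, -0.203, -0.004], [-0.203, 0.979, 0.001], [0.003, 0.002, -1.0]] F [0.7 1.  0.3] gap 0.085 0.0
shift [-0.0028 -0.0014  0.0807] turn [ 0.1 -0.2 -0.3]
103 [ 0.51477225 -0.26536992  0.04722895] [ 0.49323849 -0.2758136   0.03505127] [ 0.5305314  -0.25313498  0.05524936]
```

View pics/s4.png

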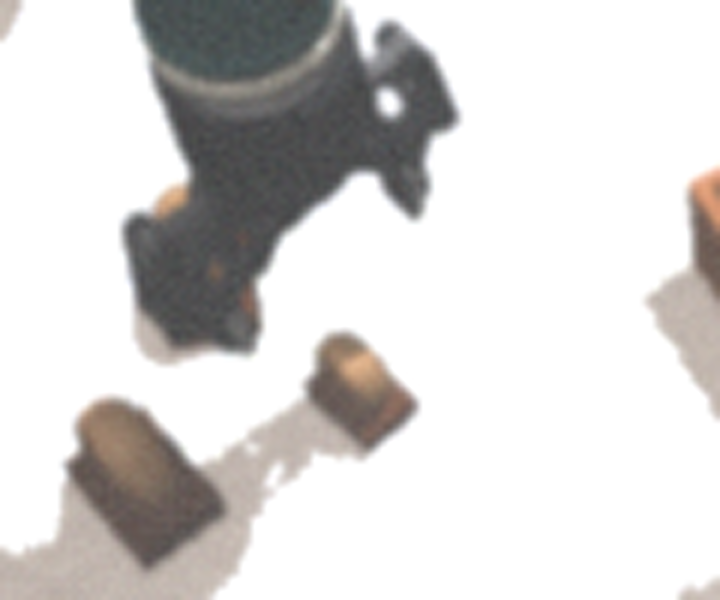

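The picture shows the hand above the small ammonite at (360,390), clear of the bigger one at (150,480). Next: descend and grip.

Emit:
{"op": "send_rows", "data": {"series": [[1,-0.003,-0.001,0.045,0,0,0],[1,-0.003,-0.001,0.08,0,0,0],[0.25,-0.003,-0.001,0.08,0,0,0],[0.1,-0.003,-0.001,0.08,0,0,0],[0.1,-0.003,-0.001,0.08,0,0,0]]}}

```text
time: 7.95
eef_pos: [0.5138, -0.262, 0.0341]
orientation: [-0.329, 3.121, -0.003]
force: [-0.1, 0.5, 0.5]
finger_gap: 0.044
gripper_force: 0.0
```

Emit:
{"op": "send_rows", "data": {"series": [[0.05,0,0,0,0,0,0],[0.05,0,0,0,0,0,0],[0.05,0,0,0,0,0,0],[0.05,0,0,0,0,0,0]]}}

```text
time: 8.35
eef_pos: [0.5131, -0.2626, 0.0339]
orientation: [-0.327, 3.122, -0.003]
force: [-0.6, -0.6, 6.8]
finger_gap: 0.0147
gripper_force: 59.2
```

Emit:
{"op": "send_rows", "data": {"series": [[0.05,0,0,-0.01,0,0,0],[0.05,0,0,-0.03,0,0,0],[0.05,0,0,-0.07,0,0,0],[0.05,0,0,-0.11,0,0,0],[0.05,0,0,-0.14,0,0,0]]}}

```text
time: 8.85
eef_pos: [0.5119, -0.2622, 0.1751]
orientation: [-0.327, 3.123, -0.002]
force: [1.6, -0.0, -1.7]
finger_gap: 0.0151
gripper_force: 58.8
```

```bash
python3 - <<'E'
from h import *
st();print(W([-.0475,0,.1]));go([.599,.0444,.17],toolR(85.6))
E
```

```text
8.85 [ 0.5119 -0.2622  0.1751] [[-0.978, -0.207, 0.002], [-0.207, 0.978, -0.001], [-0.002, -0.001, -1.0]] F [ 1.6 -0.  -1.7] gap 0.0151 58.8
[0.59883999 0.04444415 0.1       ]
shift [-0.1487  0.282   0.0049] turn [-0.1  0.1 16.3]
```

Emit:
{"op": "send_rows", "data": {"series": [[0.05,-0.021,0.04,0.001,0,0,3],[0.05,-0.042,0.08,0.002,0,0,6],[0.05,-0.064,0.121,0.003,0,0,9],[0.05,-0.085,0.161,0.004,0,0,13],[0.05,-0.106,0.201,0.005,0,0,16.3]]}}

```text
time: 9.35
eef_pos: [0.5737, -0.0417, 0.1679]
orientation: [0.123, 3.139, 0.0]
force: [0.3, -0.1, -0.8]
finger_gap: 0.0148
gripper_force: 58.8
```

```bash
python3 - <<'E'
from h import *
st();go([.599,.0444,.045],toolR(85.6))
E
```

```text
9.35 [ 0.5737 -0.0417  0.1679] [[-0.997, 0.079, 0.0], [0.079, 0.997, 0.0], [-0.0, 0.0, -1.0]] F [ 0.3 -0.1 -0.8] gap 0.0148 58.8
shift [-0.0184  0.0878  0.1229] turn [ 0.   0.  -0.1]
```

Emit:
{"op": "send_rows", "data": {"series": [[0.05,-0.009,0.043,0.01,0,0,0],[0.05,-0.018,0.088,0.02,0,0,0],[0.05,-0.018,0.088,0.05,0,0,0],[0.05,-0.018,0.088,0.08,0,0,0],[0.05,-0.018,0.088,0.08,0,0,0]]}}

```text
time: 9.85
eef_pos: [0.5949, 0.0433, 0.0842]
orientation: [-0.117, -3.131, 0.002]
force: [-1.2, -0.1, -1.0]
finger_gap: 0.0151
gripper_force: 58.8
```

```bash
python3 - <<'E'
from h import *
st();go([.599,.0444,.045],toolR(85.6))
meas(vision.capture("scene"))
E
```

```text
9.85 [0.5949 0.0433 0.0842] [[-0.997, 0.074, -0.008], [0.075, 0.997, -0.001], [0.008, -0.001, -1.0]] F [-1.2 -0.1 -1. ] gap 0.0151 58.8
shift [-0.0043  0.0015  0.0392] turn [-0.1 -0.5  0.1]
brass 137 stud case 39 [ 0.0431 -0.1752  0.1168]
lid outer profile z,x [[0.13, 0.109], [0.15, 0.103], [0.17, 0.098], [0.19, 0.092], [0.21, 0.087], [0.23, 0.081], [0.25, 0.075], [0.27, 0.069], [0.29, 0.063]]
angle 1.2922860179248608
```

Emit:
{"op": "send_rows", "data": {"series": [[0.05,0,0,0.015,0,0,0],[0.05,0,0,0.028,0,0,0],[0.05,0,0,0.035,0,0,0],[0.05,0,0,0.038,0,0,0],[0.05,0,0,0.039,0,0,0]]}}

```text
time: 10.4
eef_pos: [0.5984, 0.0429, 0.0478]
orientation: [-0.119, -3.139, 0.0]
force: [-0.4, -0.8, -1.6]
finger_gap: 0.015
gripper_force: 58.8
```

Emit:
{"op": "send_rows", "data": {"series": [[0.05,0,0,0.001,0,0,0],[0.05,0,0,0.001,0,0,0]]}}

```text
time: 10.6
eef_pos: [0.5987, 0.043, 0.0473]
orientation: [0.119, 3.139, 0.0]
force: [0.3, -0.1, -1.7]
finger_gap: 0.0149
gripper_force: 58.8
```

```bash
python3 - <<'E'
from h import *
s=st();print((s["eef_pos"]-CO)@CR);go([.599,.0444,.045],toolR(85.6))
E
```

```text
10.6 [0.5987 0.043  0.0473] [[-0.997, 0.076, 0.001], [0.076, 0.997, 0.0], [-0.001, 0.0, -1.0]] F [ 0.3 -0.1 -1.7] gap 0.0149 58.8
[-0.04753978 -0.00147202  0.04728289]
shift [-0.0002  0.0014  0.0023] turn [0.  0.  0.1]
```

Emit:
{"op": "send_rows", "data": {"series": [[0.05,0,0,0.001,0,0,0],[0.05,0,0,0.002,0,0,0],[0.05,0,0,0.003,0,0,0],[0.05,0,0,0.003,0,0,0]]}}

```text
time: 11.0
eef_pos: [0.5985, 0.043, 0.044]
orientation: [0.119, 3.139, -0.0]
force: [-0.7, 0.4, -1.1]
finger_gap: 0.0154
gripper_force: 58.9
```

Emit:
{"op": "send_rows", "data": {"series": [[0.05,0,0,0.001,0,0,0],[0.05,0,0,0.002,0,0,0],[0.05,0,0,0.002,0,0,0]]}}

```text
time: 11.3
eef_pos: [0.5985, 0.043, 0.0439]
orientation: [0.119, 3.139, 0.0]
force: [-3.5, -0.4, 14.0]
finger_gap: 0.0148
gripper_force: 61.0
```

Contact, so the ammonite is standing on the card. Release it and rise.

Emit:
{"op": "send_rows", "data": {"series": [[0.05,0,0,-0.0015,0,0,0],[0.2,0,0,-0.0015,0,0,0],[0.3,0,0,-0.0015,0,0,0],[0.45,0,0,-0.0015,0,0,0],[0.45,0,0,-0.0015,0,0,0]]}}

```text
time: 11.8
eef_pos: [0.5984, 0.0429, 0.0433]
orientation: [-0.119, -3.139, 0.0]
force: [-0.2, -0.3, -0.3]
finger_gap: 0.0384
gripper_force: 0.0
```

Emit:
{"op": "send_rows", "data": {"series": [[0.45,0,0,-0.01,0,0,0],[0.45,0,0,-0.03,0,0,0],[0.45,0,0,-0.07,0,0,0],[0.45,0.02,0,-0.11,0,0,0],[0.45,0.06,0,-0.14,0,0,0]]}}

```text
time: 12.3
eef_pos: [0.5425, 0.0476, 0.1868]
orientation: [0.121, 3.131, 0.002]
force: [-0.4, 0.3, 0.6]
finger_gap: 0.0384
gripper_force: 0.0
```

```bash
python3 - <<'E'
from h import *
s=st();c=vision.capture("scene");Q,h=meas(c)
# ammonite in case frame
a=(abs(Q[...,0]+.0475)<.046)&(abs(Q[...,1])<.042)&(Q[...,2]>.03)&(Q[...,2]<.069);q=Q[a];print("scene",len(q),q.mean(0).round(3),q.min(0).round(3),q.max(0).round(3))
cv2.imwrite("pics/s5.png",cv2.resize(np.clip(c["color"]*1.7,0,255).astype(np.uint8)[160:270,290:440],(800,586),interpolation=cv2.INTER_CUBIC))
E
```

```text
12.3 [0.5425 0.0476 0.1868] [[-0.997, 0.077, 0.008], [0.077, 0.997, 0.001], [-0.008, 0.002, -1.0]] F [-0.4  0.3  0.6] gap 0.0384 0.0
brass 143 stud case 40 [ 0.0435 -0.1758  0.1172]
lid outer profile z,x [[0.13, 0.109], [0.15, 0.104], [0.17, 0.097], [0.19, 0.092], [0.21, 0.087], [0.23, 0.081], [0.25, 0.075], [0.27, 0.069], [0.29, 0.063]]
angle 1.2890710575227893
scene 2 [-0.093 -0.001  0.046] [-0.093 -0.009  0.036] [-0.093  0.006  0.057]
```

View pics/s5.png

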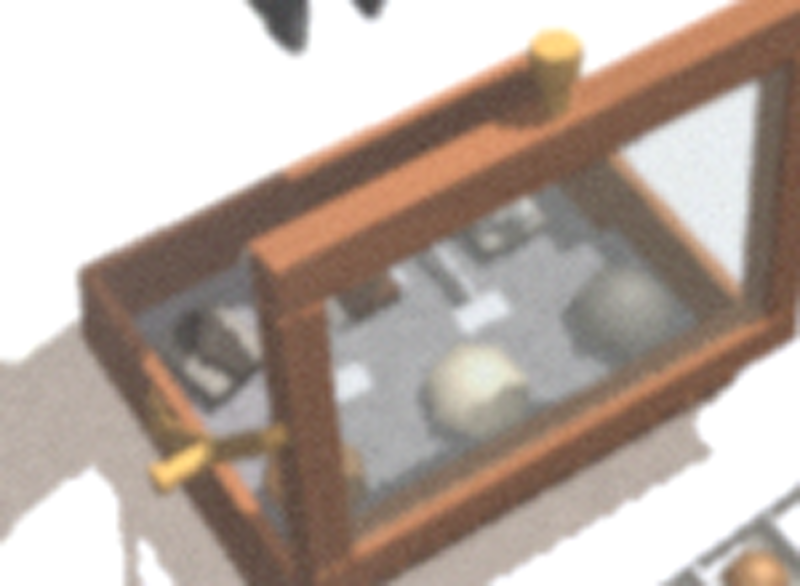

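The picture shows the lid locked up, with the stud at (185,465) and the plinth in the middle compartment, seen through the glass at about (365,295). The fingers are clear. Next I'll move to the stud's rear side with closed fingers and the hand tilted 30° outwards.

```bash
cat >> h.py <<'E'
def caseR(tilt): return CR@np.c_[[-1,0,0],[0,1,0],[0,0,-1]]@R.from_euler('x',tilt,degrees=True).as_matrix()
def ctcp():
    s=telemetry.observe();print("tcp case",((s["eef_pos"]-CO)@CR).round(4))
E
python3 - <<'E'
from h import *
ctcp();go(W([-.03,-.24,.2]),caseR(-30));print(W([-.03,-.24,.2]),W([.08,-.18,.108]))
E
```

```text
tcp case [-0.1132 -0.0015  0.1892]
shift [-0.0829 -0.2386 -0.0111] turn [-29.9  -0.    0.1]
[ 0.59787585 -0.19619109  0.2       ] [ 0.7121548  -0.14480702  0.108     ]
```

Emit:
{"op": "send_rows", "data": {"series": [[0,-0.005,-0.048,-0.003,-6,0,0],[0,-0.02,-0.095,-0.005,-12,0,0],[0,-0.037,-0.14,-0.008,-18,0,0],[0,-0.055,-0.185,-0.01,-24,0,0],[0,-0.075,-0.228,-0.01,-30,0,0]]}}

```text
time: 12.85
eef_pos: [0.5901, -0.1711, 0.1947]
orientation: [0.115, 3.009, 0.812]
force: [2.2, 0.6, -0.8]
finger_gap: -0.0001
gripper_force: 0.0
```

```bash
python3 - <<'E'
from h import *
st();ctcp();go(W([.08,-.24,.17]),caseR(-30))
t=vision.capture("top");Q,h=meas(t)
a=(abs(Q[...,0]+.0475)<.046)&(abs(Q[...,1])<.042)&(Q[...,2]>.015)&(Q[...,2]<.069);q=Q[a]
for lo,hi in((.015,.032),(.035,.069),(.055,.069)):
    k=q[(q[:,2]>lo)&(q[:,2]<hi)]
    if len(k): print(lo,len(k),k.mean(0).round(3),k.min(0).round(3),k.max(0).round(3))
E
```

```text
12.85 [ 0.5901 -0.1711  0.1947] [[-0.997, 0.065, 0.041], [0.077, 0.862, 0.502], [-0.003, 0.503, -0.864]] F [ 2.2  0.6 -0.8] gap -0.0001 0.0
tcp case [-0.0396 -0.2156  0.1947]
shift [-0.1196 -0.0337  0.0094] turn [0.2 0.2 0.1]
brass 154 stud case 39 [ 0.0436 -0.1755  0.1151]
lid outer profile z,x [[0.13, 0.093], [0.15, 0.088], [0.17, 0.079], [0.21, 0.066], [0.25, 0.053], [0.27, 0.05], [0.29, 0.061]]
angle 1.3264221109333214
0.015 92 [-0.053 -0.001  0.023] [-0.083 -0.037  0.015] [-0.002  0.035  0.03 ]
0.035 83 [-0.054 -0.     0.057] [-0.072 -0.009  0.041] [-0.033  0.01   0.065]
0.055 56 [-0.053  0.     0.06 ] [-0.068 -0.008  0.055] [-0.038  0.01   0.065]
```

Emit:
{"op": "send_rows", "data": {"series": [[0,-0.04,-0.011,0.003,0,0,0],[0,-0.08,-0.022,0.006,0,0,0],[0,-0.12,-0.034,0.009,0,0,0],[0,-0.12,-0.034,0.009,0,0,0],[0,-0.12,-0.03,0.03,0,0,0]]}}

```text
time: 13.4
eef_pos: [0.7106, -0.1913, 0.1532]
orientation: [0.117, 3.011, 0.8]
force: [-0.5, -0.6, -0.7]
finger_gap: 0.0001
gripper_force: 0.0
```

```bash
python3 - <<'E'
from h import *
st();ctcp();go(W([.08,-.18,.108]),caseR(-30))
E
```

```text
13.4 [ 0.7106 -0.1913  0.1532] [[-0.997, 0.066, 0.043], [0.079, 0.865, 0.495], [-0.004, 0.497, -0.868]] F [-0.5 -0.6 -0.7] gap 0.0001 0.0
tcp case [ 0.0821 -0.2265  0.1532]
shift [0.0023 0.0179 0.0623] turn [-0.2  0.3  0. ]
```

Emit:
{"op": "send_rows", "data": {"series": [[0,0.001,0.009,0.03,0,0,0],[0,0.002,0.018,0.055,0,0,0],[0,0.002,0.018,0.062,0,0,0],[0,0.002,0.018,0.062,0,0,0]]}}

```text
time: 13.8
eef_pos: [0.7092, -0.1403, 0.107]
orientation: [0.112, 3.016, 0.809]
force: [-0.1, 0.3, 0.3]
finger_gap: -0.0001
gripper_force: 0.0
```

```bash
python3 - <<'E'
from h import *
st();ctcp();meas(vision.capture("scene"))
E
```

```text
13.8 [ 0.7092 -0.1403  0.107 ] [[-0.997, 0.065, 0.035], [0.074, 0.863, 0.499], [0.002, 0.5, -0.866]] F [-0.1  0.3  0.3] gap -0.0001 0.0
tcp case [ 0.0767 -0.1757  0.107 ]
brass 33 stud case 0 None
lid outer profile z,x [[0.13, 0.109], [0.15, 0.104], [0.17, 0.098], [0.19, 0.092], [0.21, 0.087], [0.23, 0.081], [0.25, 0.075], [0.27, 0.069], [0.29, 0.063]]
angle 1.2906044256829252
```

Emit:
{"op": "send_rows", "data": {"series": [[0,0.0,-0.004,-0.002,0,0,0],[0,0.012,-0.004,-0.002,0,0,0],[0,0.02,0,-0.005,0,0,0],[0,0.028,0.001,-0.009,0,0,0],[0,0.036,0.003,-0.013,0,0,0]]}}

```text
time: 14.35
eef_pos: [0.6753, -0.1436, 0.1221]
orientation: [0.116, 3.01, 0.805]
force: [3.1, -2.0, 2.8]
finger_gap: 0.0003
gripper_force: 1.6
```

```bash
python3 - <<'E'
from h import *
st();ctcp();meas(vision.capture("scene"))
E
```

```text
14.35 [ 0.6753 -0.1436  0.1221] [[-0.997, 0.065, 0.042], [0.078, 0.864, 0.497], [-0.004, 0.499, -0.866]] F [ 3.1 -2.   2.8] gap 0.0003 1.6
tcp case [ 0.0431 -0.1817  0.1221]
brass 42 stud case 0 None
lid outer profile z,x [[0.13, 0.109], [0.15, 0.103], [0.17, 0.097], [0.19, 0.091], [0.21, 0.085], [0.23, 0.079], [0.25, 0.073], [0.27, 0.066], [0.29, 0.061]]
angle 1.2753935835428116
```

Emit:
{"op": "send_rows", "data": {"series": [[0,0.008,0.001,-0.002,0,0,0],[0,0.016,0.002,-0.004,0,0,0],[0,0.024,0.003,-0.005,0,0,0],[0,0.026,0.003,-0.005,0,0,0]]}}

```text
time: 14.8
eef_pos: [0.6458, -0.14, 0.1257]
orientation: [0.114, 3.017, 0.81]
force: [1.5, 0.5, 1.0]
finger_gap: -0.0
gripper_force: 0.7
```

```bash
python3 - <<'E'
from h import *
st();ctcp();meas(vision.capture("scene"));meas(vision.capture("top"))
E
```

```text
14.8 [ 0.6458 -0.14    0.1257] [[-0.997, 0.066, 0.034], [0.074, 0.863, 0.5], [0.003, 0.501, -0.866]] F [1.5 0.5 1. ] gap -0.0 0.7
tcp case [ 0.0135 -0.1803  0.1257]
brass 55 stud case 0 None
lid outer profile z,x [[0.13, 0.101], [0.15, 0.091], [0.17, 0.081], [0.19, 0.072], [0.21, 0.061], [0.23, 0.052], [0.25, 0.04], [0.27, 0.032]]
angle 1.1056850988925397
brass 152 stud case 49 [-0.0027 -0.1741  0.1336]
lid outer profile z,x [[0.13, 0.098], [0.15, 0.088], [0.17, 0.081], [0.19, 0.068], [0.21, 0.063], [0.23, 0.054], [0.25, 0.04], [0.27, 0.026]]
angle 1.1128385412769957
```

The knee is broken: the lid stands at about 1.11 rad and the stud is at about (-0.003, 0.128). Now I'll withdraw and go above the knob.

Emit:
{"op": "send_rows", "data": {"series": [[0,-0.012,0,0,0,0,0],[0,-0.012,0,-0.03,0,0,0],[0,-0.012,0,-0.075,0,0,0],[0.5,-0.012,0.015,-0.12,0,0,0],[1,-0.012,0.035,-0.16,5,0,0]]}}

```text
time: 15.4
eef_pos: [0.6554, -0.1977, 0.2807]
orientation: [0.13, 3.053, 0.67]
force: [0.1, -0.7, 0.2]
finger_gap: 0.0286
gripper_force: 0.0
```

```bash
python3 - <<'E'
from h import *
st();ctcp();meas(vision.capture("scene"));print("to wp");go(W([.0,-.22,.37]),caseR(0));go(W([.004,0,.37]),caseR(0))
E
```

```text
15.4 [ 0.6554 -0.1977  0.2807] [[-0.996, 0.078, 0.031], [0.084, 0.905, 0.417], [0.004, 0.419, -0.908]] F [ 0.1 -0.7  0.2] gap 0.0286 0.0
tcp case [ 0.0274 -0.2371  0.2807]
brass 145 stud case 39 [-0.0046 -0.1755  0.1359]
lid outer profile z,x [[0.13, 0.101], [0.15, 0.091], [0.17, 0.081], [0.19, 0.071], [0.21, 0.061], [0.23, 0.052], [0.25, 0.039], [0.27, 0.031]]
angle 1.1043687324296927
to wp
shift [ 0.032   0.0421 -0.0656] turn [24.6  0.8  0.2]
shift [0.0281 0.2421 0.026 ] turn [24.6  0.8  0.2]
```

Emit:
{"op": "send_rows", "data": {"series": [[1,0.01,0.012,-0.03,7,0,0],[1,0.02,0.03,-0.055,14,0,0],[1,0.032,0.042,-0.066,20,0.8,0],[1,0.032,0.042,-0.066,24.6,0.8,0.2]]}}

```text
time: 15.85
eef_pos: [0.6271, -0.1756, 0.364]
orientation: [-0.113, -3.132, -0.006]
force: [0.4, 0.8, -0.3]
finger_gap: 0.0854
gripper_force: 0.0
```

Emit:
{"op": "send_rows", "data": {"series": [[1,-0.001,0.045,0,0,0,0],[1,-0.002,0.09,0,0,0,0],[1,-0.003,0.135,0,0,0,0],[1,-0.004,0.18,0,0,0,0],[1,-0.004,0.22,0,0,0,0]]}}

```text
time: 16.35
eef_pos: [0.6463, 0.0443, 0.361]
orientation: [-0.115, -3.125, -0.013]
force: [0.4, 0.8, -0.9]
finger_gap: 0.0856
gripper_force: 0.0
```

```bash
python3 - <<'E'
from h import *
st();ctcp();c=vision.capture("scene");Q,h=meas(c)
b=(h[...,0]>14)&(h[...,0]<34)&(h[...,1]>90)&(abs(Q[...,1])<.03)&(Q[...,2]>.27)&(Q[...,2]<.33)&(abs(Q[...,0])<.06);q=Q[b];print("knob",len(q),q.mean(0).round(3) if len(q) else 0,q.min(0).round(3),q.max(0).round(3))
a=1.107+.0452;k=[.1025-.24325*np.cos(a),0,.07+.24325*np.sin(a)];print("pred knob",np.round(k,4));go(W([k[0],0,k[2]-.008]),caseR(0))
E
```

```text
16.35 [0.6463 0.0443 0.361 ] [[-0.997, 0.074, -0.014], [0.074, 0.997, 0.009], [0.015, 0.008, -1.0]] F [ 0.4  0.8 -0.9] gap 0.0856 0.0
tcp case [-2.00e-04  3.50e-03  3.61e-01]
brass 101 stud case 39 [-0.0046 -0.1756  0.1362]
lid outer profile z,x [[0.13, 0.101], [0.15, 0.091], [0.17, 0.082], [0.19, 0.072], [0.21, 0.061], [0.23, 0.051], [0.25, 0.037], [0.27, 0.032]]
angle 1.1009218845773956
knob 66 [ 0.012 -0.005  0.295] [ 0.    -0.012  0.273] [0.021 0.003 0.307]
pred knob [0.0036 0.     0.2922]
shift [-0.0056 -0.0151  0.0766] turn [ 0.9 -0.9  0.8]
```

```bash
python3 - <<'E'
from h import *
st();ctcp();go(W([.0036,0,.2842]),caseR(0))
E
```

```text
16.4 [0.6462 0.0547 0.3612] [[-0.998, 0.063, -0.014], [0.063, 0.998, 0.016], [0.015, 0.015, -1.0]] F [-0.   6.7  0.4] gap 0.0854 0.0
tcp case [-0.001   0.0139  0.3612]
shift [-0.0056 -0.0151  0.0767] turn [ 0.9 -0.9  0.8]
```

Emit:
{"op": "send_rows", "data": {"series": [[1,0,0,0,0,0,0],[1,0,0,0,0,0,0],[1,0,0,0,0,0,0]]}}

```text
time: 16.7
eef_pos: [0.6462, 0.0386, 0.3609]
orientation: [-0.123, -3.125, -0.01]
force: [0.4, -1.3, 0.6]
finger_gap: 0.0854
gripper_force: 0.0
```

```bash
python3 - <<'E'
from h import *
st();ctcp();go(W([.0036,0,.2842]),caseR(0))
E
```

```text
16.7 [0.6462 0.0386 0.3609] [[-0.997, 0.079, -0.014], [0.079, 0.997, 0.007], [0.015, 0.006, -1.0]] F [ 0.4 -1.3  0.6] gap 0.0854 0.0
tcp case [ 2.000e-04 -2.200e-03  3.609e-01]
shift [-0.0046  0.0017  0.0767] turn [ 0.3 -0.8 -0.1]
```

Emit:
{"op": "send_rows", "data": {"series": [[1,-0.002,0.001,0.03,0,-0.8,0],[1,-0.004,0.002,0.055,0,-0.8,0],[1,-0.004,0.002,0.077,0,-0.8,0],[1,-0.004,0.002,0.077,0,-0.8,0],[1,-0.004,0.002,0.077,0,-0.8,0]]}}

```text
time: 17.2
eef_pos: [0.6493, 0.0414, 0.2844]
orientation: [-0.123, -3.139, -0.01]
force: [-0.0, 0.3, 1.0]
finger_gap: 0.0853
gripper_force: 0.0
```

```bash
python3 - <<'E'
from h import *
st();ctcp();go(W([.0036,0,.2842]),caseR(0))
E
```

```text
17.2 [0.6493 0.0414 0.2844] [[-0.997, 0.078, -0.0], [0.078, 0.997, 0.006], [0.001, 0.006, -1.0]] F [-0.   0.3  1. ] gap 0.0853 0.0
tcp case [0.0031 0.0008 0.2844]
shift [-0.0005 -0.0008  0.0001] turn [ 0.4 -0.  -0.1]
```

Emit:
{"op": "send_rows", "data": {"series": [[0.3,0,0,0,0,0,0],[0.15,0,0,0,0,0,0],[0.1,0,0,0,0,0,0],[0.1,0,0,0,0,0,0],[0.1,0,0,0,0,0,0]]}}

```text
time: 17.7
eef_pos: [0.6487, 0.0397, 0.2852]
orientation: [-0.122, -3.138, -0.004]
force: [-3.3, -3.0, 5.6]
finger_gap: 0.02
gripper_force: 58.4
```

Emit:
{"op": "send_rows", "data": {"series": [[0.1,0,0,0,0,0,0],[0.1,0,0,0,0,0,0],[0.1,0,0,0,0,0,0]]}}

```text
time: 18.0
eef_pos: [0.6487, 0.0396, 0.2852]
orientation: [-0.122, -3.139, -0.004]
force: [-3.5, -3.5, 5.4]
finger_gap: 0.0201
gripper_force: 58.4
```

```bash
python3 - <<'E'
from h import *
lidang();meas(vision.capture("scene"))
for a,b in((1.107,.9),(.9,.6),(.6,.3),(.3,0)): arc(a,b);print()
E
```

```text
18.0 [0.6487 0.0396 0.2852] [[-0.997, 0.078, -0.001], [0.078, 0.997, 0.003], [0.001, 0.003, -1.0]] F [-3.5 -3.5  5.4] gap 0.0201 58.4
lid 1.1048157623052481 0.2445652456612499
brass 90 stud case 32 [-0.0054 -0.1749  0.1358]
lid outer profile z,x [[0.13, 0.101], [0.15, 0.091], [0.17, 0.081], [0.19, 0.072], [0.21, 0.06], [0.23, 0.051], [0.25, 0.037], [0.27, 0.031]]
angle 1.0990653723045116
1.066 tx 0.009 tz 0.004
1.024 tx 0.018 tz 0.009
0.983 tx 0.027 tz 0.014
0.941 tx 0.035 tz 0.019
0.9 tx 0.044 tz 0.025

0.84 tx 0.012 tz 0.009
0.78 tx 0.023 tz 0.018
0.72 tx 0.033 tz 0.029
0.66 tx 0.043 tz 0.040
0.6 tx 0.052 tz 0.051

0.54 tx 0.008 tz 0.012
0.48 tx 0.016 tz 0.024
0.42 tx 0.023 tz 0.037
0.36 tx 0.029 tz 0.050
0.3 tx 0.035 tz 0.064

0.24 tx 0.005 tz 0.014
0.18 tx 0.008 tz 0.028
0.12 tx 0.011 tz 0.042
0.06 tx 0.013 tz 0.057
0.0 tx 0.014 tz 0.071
```

Gripped. Now I'll lower along the arc at about 0.6 rad/s or less.

Emit:
{"op": "send_rows", "data": {"series": [[0.05,0.009,0,0.004,0,0,0],[0.05,0.018,0,0.009,0,0,0],[0.05,0.027,0,0.014,0,0,0],[0.05,0.035,0,0.019,0,0,0],[0.05,0.044,0,0.025,0,0,0]]}}

```text
time: 18.55
eef_pos: [0.6062, 0.043, 0.2605]
orientation: [0.123, 3.136, 0.005]
force: [-0.6, -5.7, 3.5]
finger_gap: 0.0199
gripper_force: 59.4
```

```bash
python3 - <<'E'
from h import *
lidang();meas(vision.capture("scene"))
E
```

```text
18.55 [0.6062 0.043  0.2605] [[-0.997, 0.078, 0.003], [0.078, 0.997, 0.003], [-0.003, 0.003, -1.0]] F [-0.6 -5.7  3.5] gap 0.0199 59.4
lid 0.9027216470244376 0.24440819816704576
brass 117 stud case 27 [-0.0311 -0.1738  0.1339]
lid outer profile z,x [[0.13, 0.09], [0.15, 0.074], [0.17, 0.059], [0.19, 0.043], [0.21, 0.028], [0.23, 0.006], [0.25, -0.003]]
angle 0.9008533133786405
```

Emit:
{"op": "send_rows", "data": {"series": [[0.05,0.012,0,0.009,0,0,0],[0.05,0.023,0,0.018,0,0,0],[0.05,0.033,0,0.029,0,0,0],[0.05,0.043,0,0.04,0,0,0],[0.05,0.052,0,0.051,0,0,0]]}}

```text
time: 19.1
eef_pos: [0.5531, 0.0471, 0.2082]
orientation: [0.123, 3.139, 0.004]
force: [0.1, -6.2, 0.5]
finger_gap: 0.02
gripper_force: 61.1
```

```bash
python3 - <<'E'
from h import *
lidang();meas(vision.capture("scene"))
E
```

```text
19.1 [0.5531 0.0471 0.2082] [[-0.997, 0.078, 0.001], [0.078, 0.997, 0.003], [-0.0, 0.003, -1.0]] F [ 0.1 -6.2  0.5] gap 0.02 61.1
lid 0.5961651964511333 0.24440685410658086
brass 132 stud case 14 [-0.0598 -0.1748  0.1192]
lid outer profile z,x [[0.13, 0.067], [0.15, 0.038], [0.17, 0.009], [0.19, -0.017]]
angle 0.6187122496134495
```

Emit:
{"op": "send_rows", "data": {"series": [[0.05,0.008,0,0.012,0,0,0],[0.05,0.016,0,0.024,0,0,0],[0.05,0.023,0,0.037,0,0,0],[0.05,0.029,0,0.05,0,0,0],[0.05,0.035,0,0.064,0,0,0]]}}

```text
time: 19.65
eef_pos: [0.518, 0.0498, 0.1439]
orientation: [-0.124, -3.139, -0.004]
force: [0.2, -8.4, -0.4]
finger_gap: 0.0201
gripper_force: 61.4
```

```bash
python3 - <<'E'
from h import *
lidang()
E
```

```text
19.65 [0.518  0.0498 0.1439] [[-0.997, 0.079, -0.0], [0.079, 0.997, 0.003], [0.0, 0.002, -1.0]] F [ 0.2 -8.4 -0.4] gap 0.0201 61.4
lid 0.29562880231173966 0.24505881303913885
```

Emit:
{"op": "send_rows", "data": {"series": [[0.05,0.004,0,0.012,0,0,0],[0.05,0.007,0,0.024,0,0,0],[0.05,0.01,0,0.036,0,0,0],[0.05,0.012,0,0.047,0,0,0],[0.05,0.013,0,0.056,0,0,0]]}}

```text
time: 20.15
eef_pos: [0.5047, 0.0508, 0.0876]
orientation: [-0.125, -3.137, -0.003]
force: [-0.4, -9.7, 1.0]
finger_gap: 0.0202
gripper_force: 61.7
```

Emit:
{"op": "send_rows", "data": {"series": [[0.05,0.0,0,0.005,0,0,0],[0.05,0.001,0,0.009,0,0,0],[0.05,0.001,0,0.012,0,0,0],[0.05,0.001,0,0.012,0,0,0]]}}

```text
time: 20.55
eef_pos: [0.5035, 0.0509, 0.0756]
orientation: [-0.126, -3.136, -0.003]
force: [-0.7, -8.4, -2.8]
finger_gap: 0.0198
gripper_force: 61.8
```

```bash
python3 - <<'E'
from h import *
lidang()
E
```

```text
20.55 [0.5035 0.0509 0.0756] [[-0.997, 0.08, -0.003], [0.08, 0.997, 0.002], [0.003, 0.002, -1.0]] F [-0.7 -8.4 -2.8] gap 0.0198 61.8
lid 0.010145471322211962 0.2458830087235056
```

Nearly shut. I'll press down gently until there's contact, before releasing.

Emit:
{"op": "send_rows", "data": {"series": [[0.05,-0.001,0,0.001,0,0,0],[0.05,-0.001,0,0.002,0,0,0],[0.05,-0.001,0,0.003,0,0,0],[0.05,-0.001,0,0.003,0,0,0]]}}

```text
time: 20.95
eef_pos: [0.5033, 0.0509, 0.0727]
orientation: [-0.126, -3.134, -0.003]
force: [-2.8, -7.9, -0.7]
finger_gap: 0.0202
gripper_force: 61.9
```

Emit:
{"op": "send_rows", "data": {"series": [[0.05,0,0,0.001,0,0,0],[0.05,0,0,0.002,0,0,0],[0.05,0,0,0.003,0,0,0],[0.05,0,0,0.003,0,0,0]]}}

```text
time: 21.35
eef_pos: [0.5032, 0.0509, 0.0697]
orientation: [-0.125, -3.134, -0.002]
force: [-2.5, -8.7, -1.0]
finger_gap: 0.02
gripper_force: 62.1
```

```bash
python3 - <<'E'
from h import *
lidang();c=vision.capture("scene");Q,h=meas(c)
P=Q[(abs(Q[...,1])<.14)&(abs(Q[...,0]+.0)<.11)&(Q[...,2]>.07)&(Q[...,2]<.12)&(h[...,0]<14)&(h[...,1]>90)]
f=P[(P[:,0]<-.09)];r=P[P[:,0]>.08];print(np.median(f,0),np.median(r,0))
E
```

```text
21.35 [0.5032 0.0509 0.0697] [[-0.997, 0.08, -0.005], [0.08, 0.997, 0.002], [0.005, 0.001, -1.0]] F [-2.5 -8.7 -1. ] gap 0.02 62.1
lid -0.013865513839438945 0.24592815925906028
brass 157 stud case 20 [-0.0918 -0.1741  0.0707]
lid outer profile z,x []
[-0.09918965  0.00251254  0.09491276] [ 0.09305037 -0.00743275  0.09400995]
```

Emit:
{"op": "send_rows", "data": {"series": [[0.05,0,0,0.001,0,0,0],[0.05,0,0,0.002,0,0,0],[0.05,0,0,0.003,0,0,0],[0.05,0,0,0.003,0,0,0]]}}

```text
time: 21.8
eef_pos: [0.5033, 0.0509, 0.0691]
orientation: [-0.125, -3.135, -0.002]
force: [-6.6, -8.7, 22.3]
finger_gap: 0.02
gripper_force: 64.3
```

Firm contact, so the lid is shut. Release and retreat upward.

Emit:
{"op": "send_rows", "data": {"series": [[0.05,0,0,-0.002,0,0,0],[0.4,0,0,-0.002,0,0,0],[0.9,0,0,-0.002,0,0,0],[1,0,0,-0.002,0,0,0],[1,0,0,-0.002,0,0,0]]}}

```text
time: 22.3
eef_pos: [0.506, 0.0561, 0.0692]
orientation: [0.118, 3.139, 0.012]
force: [-0.4, -0.4, -0.3]
finger_gap: 0.076
gripper_force: 0.0
```

Emit:
{"op": "send_rows", "data": {"series": [[1,0,0,0,0,0,0],[1,0,0,-0.04,0,0,0],[1,0,0,-0.09,0,0,0],[1,0.02,0.04,-0.13,0,0,0],[1,0.03,0.09,-0.15,0,0,0]]}}

```text
time: 22.8
eef_pos: [0.4849, 0.1323, 0.2165]
orientation: [0.129, 3.136, 0.011]
force: [0.8, 0.6, -0.8]
finger_gap: 0.0856
gripper_force: 0.0
```

Emit:
{"op": "send_rows", "data": {"series": [[1,0,0.05,-0.01,0,0,0],[1,0,0.1,-0.02,0,0,0],[1,0,0.15,-0.02,0,0,0],[1,0,0.15,-0.02,0,0,0],[1,0,0.15,-0.02,0,0,0]]}}

```text
time: 23.3
eef_pos: [0.4951, 0.2852, 0.2347]
orientation: [-0.113, -3.139, -0.011]
force: [0.1, -0.5, -0.1]
finger_gap: 0.0855
gripper_force: 0.0
```

```bash
python3 - <<'E'
from h import *
st();c=vision.capture("scene");Q,h=meas(c)
P=Q[(abs(Q[...,1])<.14)&(abs(Q[...,0]+.0)<.112)&(Q[...,2]>.06)&(Q[...,2]<.12)&(h[...,0]<14)&(h[...,1]>90)]
f=P[(P[:,0]<-.09)];r=P[P[:,0]>.08];print(np.median(f,0),np.median(r,0))
t=vision.capture("top")
for k in(t,c): pass
cv2.imwrite("pics/end.png",np.vstack([cv2.resize(np.clip(x*1.7,0,255).astype(np.uint8),(800,300),interpolation=cv2.INTER_CUBIC) for x in(t["color"][110:290,120:600],c["color"][150:285,190:550])]))
E
```

```text
23.3 [0.4951 0.2852 0.2347] [[-0.997, 0.072, -0.0], [0.072, 0.997, 0.007], [0.001, 0.007, -1.0]] F [ 0.1 -0.5 -0.1] gap 0.0855 0.0
brass 153 stud case 21 [-0.0926 -0.1758  0.0705]
lid outer profile z,x []
[-0.09989403 -0.02280292  0.09428005] [ 0.09333606 -0.00729422  0.09394407]
```

View pics/end.png

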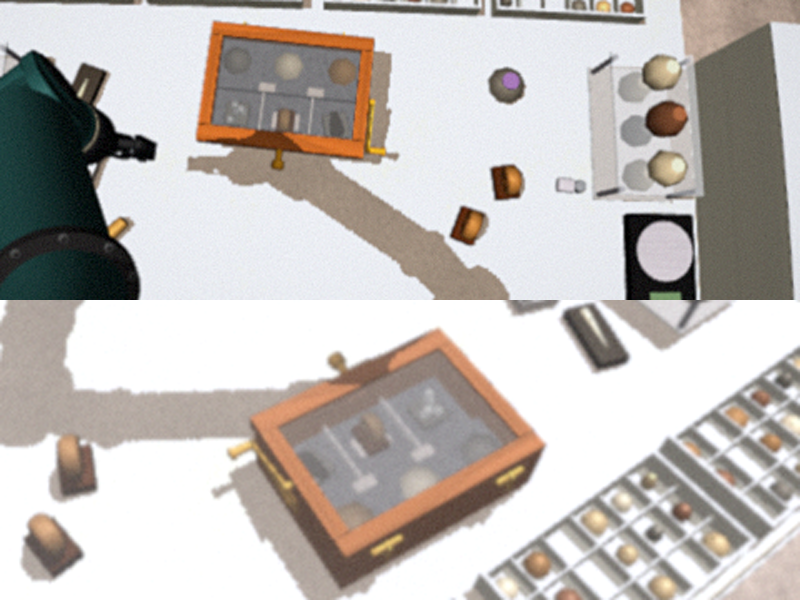

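The last picture shows the lid shut, the stay folded at (372,130), and the ammonite upright in the middle compartment at (285,120) top / (370,430) scene. The other objects in view have not moved, and the hand is clear. Handing in.

```bash
python3 -c "
from station import manip;print(manip.sign_off())"
```

```text
the job is handed in; nothing more can be done
None
```

The job is handed in at about 23 s of the 72 s: the ammonite stands upright in the middle front compartment, the stay is broken and folded, and the lid is shut; sign-off returned no verdict.

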